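# Zero the seasoning mill's grind dial and set it three clicks open

## Robot

A 6-joint arm with a two-finger parallel gripper is mounted at the origin on the work surface. World frame = base frame: x ahead of the robot, y to its left, z up, the work surface at z = 0. Lengths are in m, angles in rad, forces in N, time in s.
With the tool pointing down it reaches from about 0.325 to 0.875 m from the base axis. Payload 4.4 kg.
Tool frame: the origin (TCP) lies midway between the tips of the shut fingers; the grasp point (between the pads) lies 19 mm behind it; z points along the fingers, y is the line along which they close (so a half turn about z gives the same grasp; the last joint's range is limited). The gripper opens to 85 mm and grips with 20 to 120 N. Pads are 22 mm wide; open, the fingers measure 114 mm over their backs; the gripper's body (76 mm by 85 mm) begins 54 mm behind the grasp point. The pads swing forward as they close: fully open they stand 13 mm farther back than shut.
Start: joints at [1.119, 0.207, 1.542, -0, 1.393, -0.15], TCP at [0.17, 0.549, 0.231] pointing down, gripper open.
Joint ranges: [-2.73, 2.73], [-0.86, 2.22], [0.23, 2.46], [-1.11, 4.25], [0.08, 2.63], [-2.82, 2.82]. Speed limits (rad/s): [2.79, 2.79, 3.14, 3.14, 3.14, 3.14].

## Interface

Orientations are given as a rotation vector (axis times angle).
In Python, from plant import telemetry, viewer, job gives the robot as it stands.
- The arm moves only by the tool move_arm, never from a script. Its argument "plan" is a list of rows, each an object with "offset": the shift along the world's x, y, z in mm, a list of three; "rot": the turn, a rotation vector about the world's x, y, z in degrees, a list of three. In form: [{"offset": [dx, dy, dz], "rot": [wx, wy, wz]}, ...]. A call has 1 to 12 rows; each row is the pose to reach, as a shift and turn from the pose commanded when the call began; what a row does not reach only later rows make up. A row lasts 1/10 s, in which the tool goes at most 50 mm and 8.59 degrees, less where a joint would pass 70% of its speed; a pose out of reach is approached as far as the arm can. A call with a gripper value outside its range is refused whole. "jaw" is the opening, from 0 (shut) to 1 (fully open), set as the call begins (left out, the last holds). The fingers move at their own pace and stop on an object; the grip force is fixed at half the most. Time passes only in rows, so rows that repeat a pose let the fingers close. It gives the time, the measured TCP pose, the force, the opening and the grip force at its end, in the units of the state.
- telemetry.read_state(): the state, without advancing time (a new reading comes with each control period).
- viewer.camera(name): name is "scene" or "top"; returns the picture (384x512x3 uint8, red, green, blue); there is no depth.
- viewer.camera_info(name): a dict with "camera_matrix" (3x3 intrinsics, pixels), "dist" ([k1, k2, p1, p2, k3] as OpenCV has them; the pictures are not rectified), "view" (4x4, takes a point from world to camera coordinates). Camera axes: x right, y up, looking along -z (the intrinsics and any distortion apply to the point x, -y, -z); pixel columns grow to the right and rows downward; lengths in m; the calibration is good to about 2 mm. A picture is of the moment at which its call begins. camera_info takes no time and is no camera call.
- job.job_done(): hands the job in; it is judged then, once.
The state is a dict: "time_s": time; "qpos": joint angles; "joint_vel": joint speeds; "effort": joint torques, N m; "tool_pos": TCP position; "ee_rot": TCP orientation; "force": force on the tool from outside, world axes, zero at the start; "ft_torque": the same for the moment, N m; "opening": finger opening in m; "grasp_force": force on a finger pad.
Only numpy, scipy, OpenCV 4.12 (cv2) and the standard library are available. Lean on these libraries where they do the work, as an engineer would, in place of code of your own. Each camera call takes 0.05 s, during which the arm holds its last target. There are 200 camera calls.

## Task

On the seasoning mill, turn the grind dial gently clockwise until you feel it come up against its stop (do not force it: the stop is only sprung), then turn it back anticlockwise exactly three clicks and let go of it. Then swing the clamp lever beside it fully over to the back of the mill to hold the setting, without disturbing the dial or anything that stands around.

Things in the scene. Friction and masses are not known exactly. Their poses are not given: they have to be found in the camera images.
- mill: steel bench mill, fixed: 200 (x) by 340 (y) mm box, flat top 115 mm above the table. Origin on the table under its middle; x to its back (away from the robot), y to its left, z up. On the top (mill x, y in mm): dial axis -15, -100; clamp lever pin 0, 18; clear round hopper 5, 118, 96 mm across, 93 mm high; white shaker about 77, -30. A spout in front over a steel cup.
- dial_grip (a point): black dial on the mill's top, upright axis: a skirt 56 mm across with a bar grip across it, 48 mm long, 16 mm thick, 38 mm high, white line towards one end. Point on the axis, 155 mm above the table, 12 mm below the bar's top, 26 mm above the skirt. x runs along the bar to the line, z up. Clockwise from above closes it to a firm stop; it starts 4 to 6.5 clicks (1.5 to 2.6 rad) from there.
- dial_top (a point): middle of the top of the dial's bar grip. The dial clicks 16 times a turn (each 22.5 degrees, 0.393 rad), settles by itself in the nearest click when let go, and the stop is itself a click (zero). Turning over a click takes about 0.1 N m. Where the stop lies differs from mill to mill and cannot be seen; the ring of marks does not show it. Range: 10 clicks.
- dial_stop (a joint): give of the spring behind the dial's stop, rad: 0 while the dial is pressed on the stop with less than 0.50 N m. Pressed harder, the stop gives way and the value goes negative (0.1 rad for each further 0.1 N m); beyond -0.1 (0.6 N m) the stop has been forced, which is a fault.
- burr_face (a point): face of the burr, on the dial's spindle, hidden inside the mill. Its height above the burr seat is the burr gap: 0 with the dial at its stop, 0.05 mm more for each click. Much too little to be told from measured positions.
- burr_seat (a point): the fixed burr seat on the dial's axis, hidden inside the mill, 55 mm above the table; axes as the mill's.
- clamp_ball (a point): centre of the black ball, 22 mm across, at the end of the clamp lever: a 10 mm steel rod. The lever turns in the mill's x-z plane about a level pin that lies 133 mm above the table at x 0, y 18 in the mill's frame; the ball's centre is 55 mm from the pin. Its mounting block is 60 (x) by 34 (y) mm and 20 mm high.
- clamp (a joint): angle of the clamp lever, rad: 0 leaning to the mill's front (-x) by 0.5 rad from upright, 1.0 leaning to the back (+x) by 0.5 rad, against its end. It stays where it is left and takes less than 2 N at the ball to move.
- cup_mid (a point): bystander: steel cup 66 mm across, 55 mm high, on the table under the spout; point at its centre.
- shaker_mid (a point): bystander: white shaker, 34 mm across, 50 mm high, on the mill's top; point at its centre.
- tray_a_mid (a point): bystander: white meal tray 115 by 170 by 35 mm; point at its centre.
- tray_b_mid (a point): bystander: white meal tray 115 by 170 by 35 mm; point at its centre.
- scoop_grip (a point): bystander: steel spoon lying on the table; point on its handle.
- oil_mid (a point): bystander: amber bottle, 60 mm across, 170 mm high; point at its centre.
- spice_mid (a point): bystander: clear jar with a steel lid, 68 mm across, 90 mm high; point at its centre.

How it is judged:
By the outcome, as a careful person would: the job done as asked, in the order asked, and still so for the second after the job is handed in, with the robot touching nothing.
It also fails if it takes over 72 s, if anything falls off the work surface, if the arm or the gripper's body presses on something with over 40 N, if the wrist force passes 120 N, or if a joint passes its speed limit or range.

## Working session

There is one attempt and no reset: what is moved stays moved. The work goes in short steps, Python scripts to look and compute and a tool call to move; the robot and the scene stay as the last step left them, time stands still between calls to the robot, and variables do not carry over. Pictures are saved under pics/ and viewed, at most 10 in all, crops included, and the job is handed in when it is done.

Besides the shell and the picture viewer there is one more tool, called after ">>>" as a command line: name --argument value ..., lists and objects as JSON in quotes. move_arm: Moves the arm, as the interface text tells. Its arguments: {"type":"object","properties":{"plan":{"type":"array"},"jaw":{"type":"number"}},"required":["plan"]}

```bash
mkdir -p pics; ls; python3 - <<'E'
from plant import telemetry, viewer
import cv2,numpy as np
print(telemetry.read_state())
for n in("scene","top"):
    im=viewer.camera(n); np.save(f"pics/{n}0.npy",im); cv2.imwrite(f"pics/{n}0.png",cv2.resize(im[:,:,::-1],(800,600),interpolation=cv2.INTER_CUBIC))
    print({k:np.round(v,4).tolist() for k,v in viewer.camera_info(n).items()})
E
```

```text
pics
{'time_s': 0.0, 'qpos': array([ 1.11949641e+00,  2.07429195e-01,  1.54297495e+00, -1.62592294e-05,
        1.39351679e+00, -1.50475758e-01]), 'joint_vel': array([ 0.0004831 , -0.0009322 ,  0.00215797,  0.00030793, -0.00032773,
        0.0007851 ]), 'effort': array([ 1.34008474e-04, -3.83026743e+01, -2.91603166e+01, -2.10039689e-04,
        1.06490823e-02,  3.88557154e-06]), 'tool_pos': array([0.1700387 , 0.54847503, 0.2301106 ]), 'ee_rot': array([-0.47064787, -3.10545385,  0.00349965]), 'force': array([ 0.7560314 , -0.17036036, -0.66964737]), 'ft_torque': array([-0.0172252 , -0.01006846, -0.01547702]), 'grasp_force': 0.0, 'opening': 0.08559865203597486}
{'camera_matrix': [[383.2352, 0.0, 251.4422], [0.0, 383.2352, 189.8794], [0.0, 0.0, 1.0]], 'dist': [-0.0885, 0.0, 0.0, 0.0, 0.0], 'view': [[-0.5355, 0.8443, -0.0181, 0.251], [-0.5451, -0.3292, 0.771, 0.1691], [0.6451, 0.4228, 0.6365, -1.4711], [0.0, 0.0, 0.0, 1.0]]}
{'camera_matrix': [[476.9008, 0.0, 254.0359], [0.0, 476.9008, 184.7955], [0.0, 0.0, 1.0]], 'dist': [-0.1332, 0.0, 0.0, 0.0, 0.0], 'view': [[0.0092, -0.9999, 0.0118, -0.0144], [0.9923, 0.0106, 0.123, -0.4987], [-0.1231, 0.0106, 0.9923, -1.5806], [0.0, 0.0, 0.0, 1.0]]}
```

View pics/scene0.png

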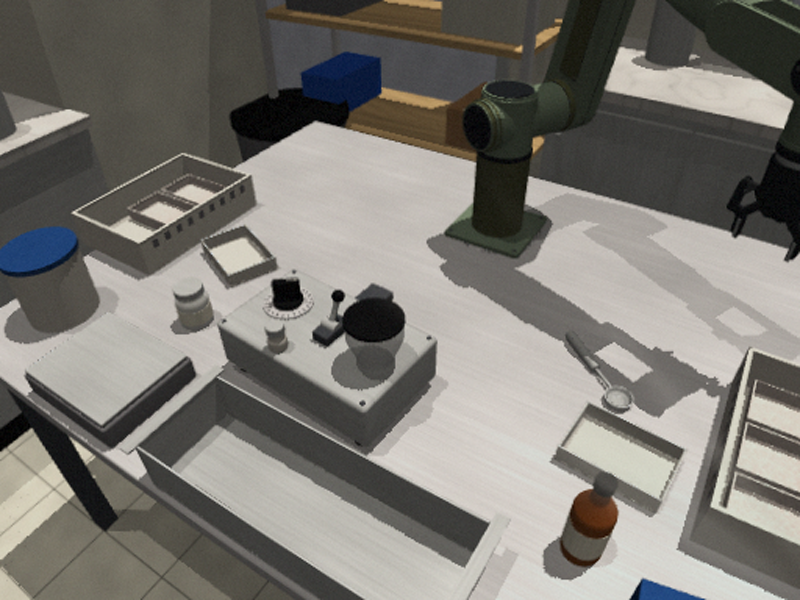

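View pics/top0.png

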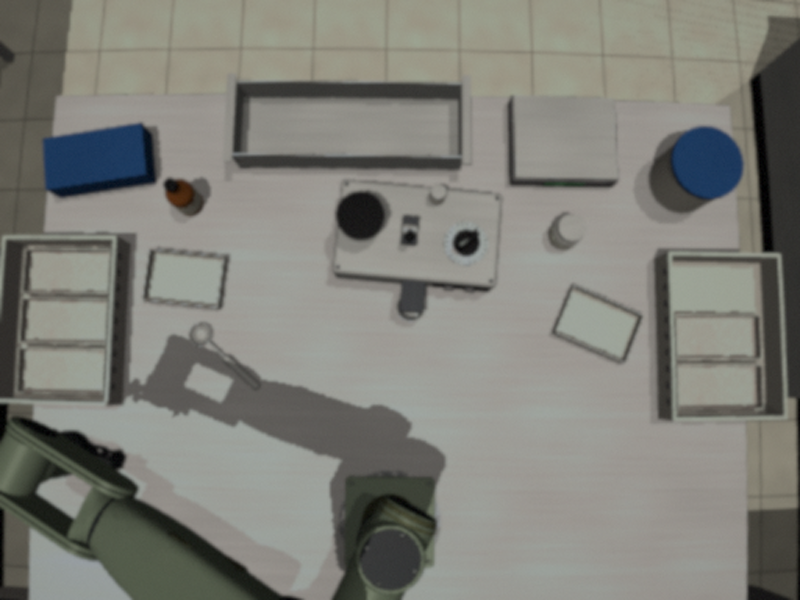

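The scene view shows the dial at about (287,292), the lever ball at (338,297) and the shaker at (276,336), in 800x600 pixels. In the top view the dial is at (466,241), the lever at (410,232), the shaker at (438,192) and the mill corners near (343,182), (502,194), (496,288) and (333,277).

```bash
cat > h.py <<'E'
import cv2,numpy as np
from plant import telemetry, viewer
def ray(n,px):
    i=viewer.camera_info(n); K=np.array(i["camera_matrix"]);V=np.array(i["view"])
    u=cv2.undistortPoints(np.float64(px).reshape(-1,1,2),K,np.array(i["dist"],float)).reshape(-1,2)
    d=np.c_[u[:,0],-u[:,1],-np.ones(len(u))]@V[:3,:3]
    return -V[:3,:3].T@V[:3,3],d
def plane(n,px,z):
    c,d=ray(n,px); return c+d*((z-c[2])/d[:,2])[:,None]
def proj(n,P):
    i=viewer.camera_info(n); V=np.array(i["view"]); Q=np.atleast_2d(P)@V[:3,:3].T+V[:3,3]
    Q=Q*[1,-1,-1]
    return cv2.projectPoints(Q,np.zeros(3),np.zeros(3),np.array(i["camera_matrix"]),np.array(i["dist"],float))[0].reshape(-1,2)
E
python3 - <<'E'
from h import *
im=np.load("pics/top0.npy"); sc=np.load("pics/scene0.npy")
a=cv2.resize(im[105:205,205:330,::-1],(800,640),interpolation=cv2.INTER_CUBIC)[:600]
cv2.imwrite("pics/topc.png",a)
b=cv2.resize(sc[160:260,135:285,::-1],(800,533),interpolation=cv2.INTER_CUBIC)
cv2.imwrite("pics/scc.png",b)
s=512/800
c=plane("top",np.array([[343,182],[502,194],[496,288],[333,277]])*s,.115); print(c.round(3))
E
```

```text
[[ 0.712  0.106  0.115]
 [ 0.691 -0.227  0.115]
 [ 0.492 -0.212  0.115]
 [ 0.511  0.123  0.115]]
```

View pics/topc.png

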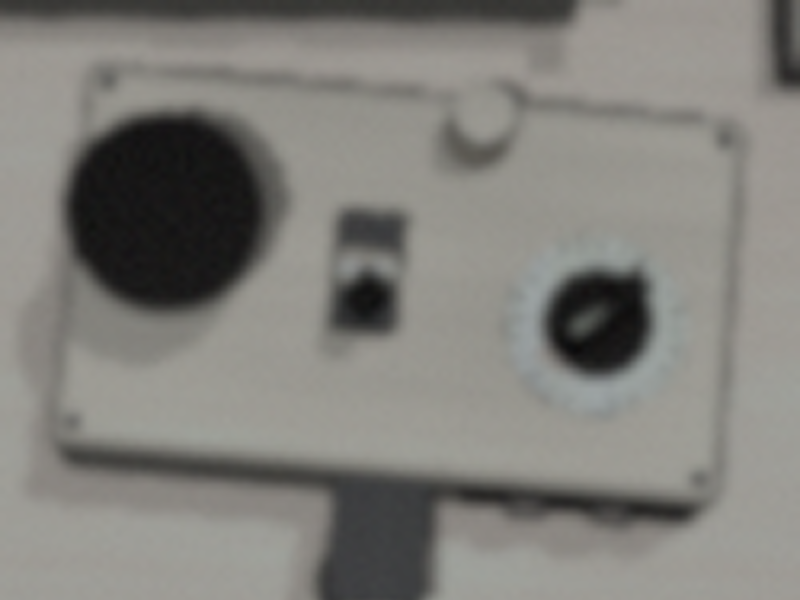

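View pics/scc.png

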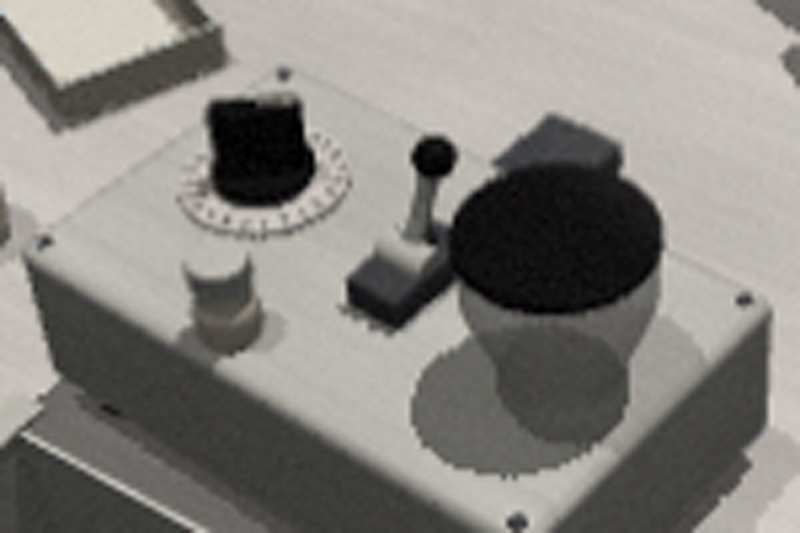

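Top crop: screws at (107,80), (724,137), (700,478) and (72,420). The dial's marks ring is centred near (597,325), with the white line from (570,328) to (610,303), pointing front-left. The ball is at (366,295) and the lever leans forward. The scene crop shows the bar's top with the line at the right end (275,98), and the ball at (434,157).

```bash
python3 - <<'E'
from h import *
T=lambda p:np.float64(p)/6.4+[205,105]-.42
S=lambda p:np.float64(p)/5.333+[135,160]-.4
scr=plane("top",T([(107,80),(724,137),(700,478),(72,420)]),.115); print(scr.round(4))
m=scr.mean(0); y=scr[0]+scr[3]-scr[1]-scr[2]; x=scr[0]+scr[1]-scr[2]-scr[3]
print("mid",m, "yaw",np.degrees([np.arctan2(-y[0],y[1]),np.arctan2(x[1],x[0])]),np.linalg.norm(y)/2,np.linalg.norm(x)/2)
scs=plane("scene",S([(284,75),(43,242),(517,522),(744,300)]),.115);print("scene",scs.round(4),scs.mean(0))
a=np.arctan2(-y[0],y[1]); R=np.array([[np.cos(a),-np.sin(a)],[np.sin(a),np.cos(a)]])
for n,p in dict(dial=(-15,-100),pin=(0,18),hop=(5,118),shaker=(77,-30)).items(): print(n,(m[:2]+R@np.array(p)/1e3).round(4))
print("ring",plane("top",T([(597,325)]),.115).round(4))
# ball two-view
c1,d1=ray("top",T([(366,295)]));c2,d2=ray("scene",S([(434,157)]))
s=np.linalg.lstsq(np.c_[d1[0],-d2[0]],c2-c1,rcond=None)[0];print("ball",c1+s[0]*d1[0],c2+s[1]*d2[0])
# white line
for n,box,f in(("top",(278,300,145,170),1),("scene",(170,195,172,184),1)):
    im=np.load(f"pics/{n}0.npy").astype(int).sum(2); x0,x1,y0,y1=box; print(n);print(im[y0:y1,x0:x1]//3)
E
```

```text
[[ 0.7101  0.1005  0.115 ]
 [ 0.6844 -0.215   0.115 ]
 [ 0.5083 -0.2012  0.115 ]
 [ 0.5343  0.1147  0.115 ]]
mid [ 0.60930086 -0.05027305  0.115     ] yaw [-4.67925052 -4.5581363 ] 0.31673044151307517 0.17651819424857138
scene [[ 0.5051 -0.2026  0.115 ]
 [ 0.6814 -0.2185  0.115 ]
 [ 0.7064  0.0976  0.115 ]
 [ 0.5305  0.1123  0.115 ]] [ 0.6058275  -0.05281439  0.115     ]
dial [ 0.5862 -0.1487]
pin [ 0.6108 -0.0323]
hop [0.6239 0.0669]
shaker [ 0.6836 -0.0865]
ring [[ 0.5858 -0.1494  0.115 ]]
ball [ 0.58600027 -0.0306763   0.18474784] [ 0.5857273  -0.03026999  0.18468313]
top
[[149 149 149 148 148 149 148 150 149 149 151 151 154 153 152 153 154 151
  148 145 145 146]
 [148 148 150 149 148 148 150 147 148 150 153 154 153 154 154 150 146 141
  131 124 121 124]
 [150 148 148 149 148 148 147 148 148 150 152 155 156 153 146 134 119 108
   96  84  81  86]
 [148 148 147 147 146 146 145 147 149 148 149 153 156 148 131 104  78  63
   54  46  40  46]
 [147 147 145 146 145 144 142 145 149 152 152 154 151 133 104  71  44  34
   28  25  22  23]
 [146 145 146 145 145 144 139 140 146 156 157 153 139
[... 2374 characters left out ...]
87 177 169 176 181 160 157 154 139 141
  139 139 154 178 181 184 180]
 [190 190 188 190 156 133 126 126 123 104  99 119 118 119 120 121 104 102
  131 117 104 153 179 180 181]
 [186 186 189 173  94  41  33  35  20  21  18  19  13  74  70  69  69  70
   95  80  46 101 176 181 179]
 [188 185 186 132  51  14  15  17  18  13  15  16  17  29  23  21  23  22
   17  20   8  80 176 179 181]
 [189 189 185 123  38   6  15  16  19  12  20  10  12  10  11   7   4   4
    9  12   9  83 176 181 182]
 [189 190 177 111  37   9   2   5  14   8   6   7   6   1   4   9   5   9
    5   7   3  54 177 179 182]
 [188 179 175 130  52   7   4   8   5   5   3   4   8   5   7   9   5   5
    7   6   2  22 178 182 180]]
```

```bash
python3 - <<'E'
from h import *
im=np.load("pics/top0.npy").astype(float).mean(2)
P=[];W=[]
for v in range(151,158):
    for u in range(292,303):
        w=im[v,u]-32
        if w>0 and (u-297)**2+(v-154)**2<22: P.append((u,v));W.append(w)
Q=plane("top",P,.167)[:,:2];W=np.array(W);c=W@Q/W.sum();C=np.cov(Q.T,aweights=W);e,v=np.linalg.eigh(C);print(c,e**.5,v[:,1],np.degrees(np.arctan2(v[1,1],v[0,1])))
# dark blob centroid and pts of bar
c0=np.array([.5850,-.1503]); print("line dir",np.degrees(np.arctan2(*(c-c0)[::-1])))
for a in (120,135,150): 
  t=np.radians(a); print(a,proj("top",[[c0[0]+s*.024*np.cos(t),c0[1]+s*.024*np.sin(t),.167] for s in(1,-1)]).round(1).tolist(),proj("scene",[[c0[0]+s*.024*np.cos(t),c0[1]+s*.024*np.sin(t),.167] for s in(1,-1)]).round(1).tolist())
E
```

```text
[ 0.57798934 -0.13883437] [0.0028872  0.00558663] [-0.58873433  0.8083266 ] 126.06724349313697
line dir 121.44369098867874
120 [[293.2, 156.3], [306.4, 148.9]] [[190.2, 179.6], [173.0, 179.4]]
135 [[294.4, 157.8], [305.2, 147.3]] [[190.3, 178.2], [172.8, 180.8]]
150 [[296.0, 159.1], [303.6, 146.1]] [[189.8, 176.9], [173.3, 182.2]]
```

```bash
python3 - <<'E'
from h import *
from scipy.spatial.transform import Rotation as R
s=telemetry.read_state(); M=R.from_rotvec(s["ee_rot"]).as_matrix(); print(M.round(3))
y=np.degrees(np.arctan2(M[1,1],M[0,1])); q=s["qpos"]; k=y-np.degrees(q[0]-q[5]); print("y yaw",y,"const",k)
q1=-.395
for line in (125,):
  for g in (line+90,line-90,line+270):
    print(g,"q6",q1-np.radians(g-k), "rot from now",g-y)
E
```

```text
[[-0.955  0.296 -0.001]
 [ 0.296  0.955 -0.002]
 [ 0.    -0.002 -1.   ]]
y yaw 72.76632206190638 const 1.5843601275378205e-05
215 q6 -4.147457615264801 rot from now 142.23367793809362
35 q6 -1.0058649616750077 rot from now -37.76632206190638
395 q6 -7.289050268854595 rot from now 322.2336779380936
```

>>> move_arm --plan '[{"offset": [0,0,50],"rot": [0,0,0]},{"offset": [25,-40,60],"rot": [0,0,-5]},{"offset": [50,-80,60],"rot": [0,0,-10]},{"offset": [75,-120,60],"rot": [0,0,-15]},{"offset": [100,-160,60],"rot": [0,0,-20]},{"offset": [125,-200,60],"rot": [0,0,-25]},{"offset": [150,-240,60],"rot": [0,0,-30]},{"offset": [175,-280,60],"rot": [0,0,-35]},{"offset": [200,-320,60],"rot": [0,0,-37.8]},{"offset": [225,-360,60],"rot": [0,0,-37.8]},{"offset": [250,-400,60],"rot": [0,0,-37.8]},{"offset": [275,-440,60],"rot": [0,0,-37.8]}]' --jaw 1

```text
time_s: 1.3
tool_pos: [0.4457, 0.1074, 0.291]
ee_rot: [-1.452, -2.786, -0.0]
force: [-0.1, 0.5, -0.3]
opening: 0.0858
grasp_force: 0.0
```

>>> move_arm --plan '[{"offset": [25,-45,0],"rot": [0,0,0]},{"offset": [50,-90,0],"rot": [0,0,0]},{"offset": [75,-135,0],"rot": [0,0,0]},{"offset": [100,-180,0],"rot": [0,0,0]},{"offset": [120,-220,0],"rot": [0,0,0]},{"offset": [140,-259,0],"rot": [0,0,0]},{"offset": [140,-259,0],"rot": [0,0,0]},{"offset": [140,-259,0],"rot": [0,0,0]}]'

```text
time_s: 2.1
tool_pos: [0.585, -0.1505, 0.2899]
ee_rot: [-1.453, -2.782, -0.0]
force: [-0.3, 0.7, -0.2]
opening: 0.0855
grasp_force: 0.0
```

>>> move_arm --plan '[{"offset": [0,0,-40],"rot": [0,0,0]},{"offset": [0,0,-80],"rot": [0,0,0]},{"offset": [0,0,-115],"rot": [0,0,0]},{"offset": [0,0,-140],"rot": [0,0,0]},{"offset": [0,0,-153],"rot": [0,0,0]},{"offset": [0,0,-153],"rot": [0,0,0]},{"offset": [0,0,-153],"rot": [0,0,0]}]'

```text
time_s: 2.8
tool_pos: [0.5861, -0.1494, 0.1397]
ee_rot: [1.449, 2.785, 0.0]
force: [0.7, 0.3, 0.5]
opening: 0.0853
grasp_force: 0.0
```

```bash
python3 - <<'E'
from h import *
s=telemetry.read_state();print(s["tool_pos"],s["force"],s["ft_torque"])
sc=viewer.camera("scene"); cv2.imwrite("pics/sc1.png",cv2.resize(sc[120:240,130:280,::-1],(750,600),interpolation=cv2.INTER_CUBIC))
E
```

```text
[ 0.58611413 -0.14939213  0.13966807] [0.67573277 0.29538136 0.48007522] [ 0.03779924 -0.0001693  -0.06190559]
```

View pics/sc1.png

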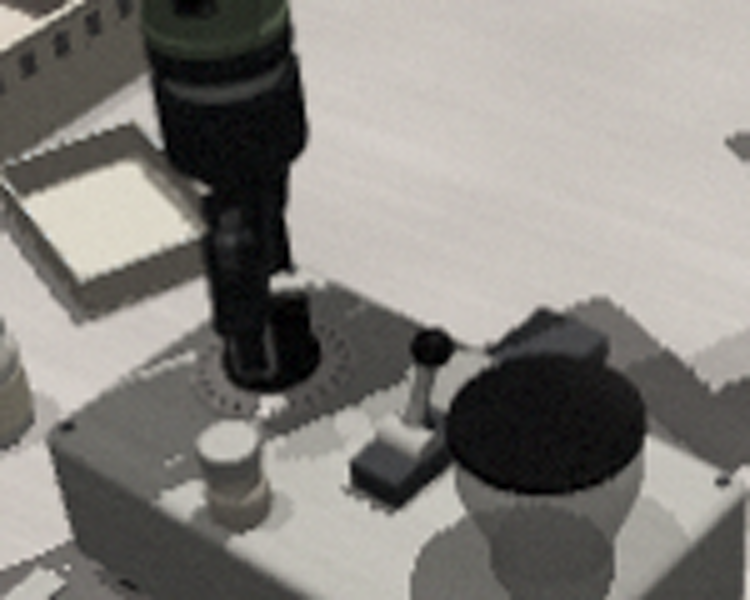

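The view shows the gripper over the dial, with the bar between the open fingers (near pixel (265,350)) and the shaker and lever clear. Closing on the bar.

>>> move_arm --plan '[{"offset": [0,0,0],"rot": [0,0,0]},{"offset": [0,0,0],"rot": [0,0,0]},{"offset": [0,0,0],"rot": [0,0,0]},{"offset": [0,0,0],"rot": [0,0,0]},{"offset": [0,0,0],"rot": [0,0,0]},{"offset": [0,0,0],"rot": [0,0,0]},{"offset": [0,0,0],"rot": [0,0,0]},{"offset": [0,0,0],"rot": [0,0,0]}]' --jaw 0

```text
time_s: 3.65
tool_pos: [0.5851, -0.1501, 0.1386]
ee_rot: [-1.451, -2.786, 0.001]
force: [-3.9, -0.4, 4.6]
opening: 0.015
grasp_force: 59.1
```

```bash
cat > m.py <<'E'
from h import *
from scipy.spatial.transform import Rotation as R
A=[]
for i in range(5):
    viewer.camera("top"); s=telemetry.read_state(); M=R.from_rotvec(s["ee_rot"]).as_matrix()
    A.append(np.r_[s["tool_pos"]*1e3,s["force"],s["ft_torque"],np.degrees(np.arctan2(M[1,1],M[0,1]))%360,s["qpos"][0]-s["qpos"][5],s["opening"]*1e3,s["grasp_force"]])
A=np.array(A);print(s["time_s"]);print("pos",A.mean(0)[:3].round(1),"F",A.mean(0)[3:6].round(2),"T",A.mean(0)[6:9].round(3),"sd",A.std(0)[8].round(3),"yaw",A.mean(0)[9].round(2),"q",np.degrees(A.mean(0)[10]).round(2),"open",A.mean(0)[11:].round(1))
E
python3 m.py
```

```text
3.9
pos [ 585.1 -150.1  138.6] F [-3.53 -0.48  4.94] T [-0.203  0.657  0.051] sd 0.044 yaw 34.97 q 34.95 open [15.  59.2]
```

>>> move_arm --plan '[{"offset": [0,0,0],"rot": [0,0,-5]},{"offset": [0,0,0],"rot": [0,0,-10]},{"offset": [0,0,0],"rot": [0,0,-15]},{"offset": [0,0,0],"rot": [0,0,-20]},{"offset": [0,0,0],"rot": [0,0,-25]},{"offset": [0,0,0],"rot": [0,0,-30]},{"offset": [0,0,0],"rot": [0,0,-35]},{"offset": [0,0,0],"rot": [0,0,-40]},{"offset": [0,0,0],"rot": [0,0,-45]},{"offset": [0,0,0],"rot": [0,0,-50]},{"offset": [0,0,0],"rot": [0,0,-55]},{"offset": [0,0,0],"rot": [0,0,-60]}]'

```text
time_s: 5.1
tool_pos: [0.5855, -0.1501, 0.1386]
ee_rot: [2.653, 1.682, 0.0]
force: [-2.4, -0.5, 4.6]
opening: 0.0153
grasp_force: 59.1
```

```bash
python3 m.py
```

```text
5.35
pos [ 585.5 -150.1  138.6] F [-2.63 -1.59  4.76] T [-0.356  0.54  -0.128] sd 0.06 yaw 334.95 q -25.06 open [15. 59.]
```

>>> move_arm --plan '[{"offset": [0,0,0],"rot": [0,0,-4]},{"offset": [0,0,0],"rot": [0,0,-8]},{"offset": [0,0,0],"rot": [0,0,-12]},{"offset": [0,0,0],"rot": [0,0,-16]},{"offset": [0,0,0],"rot": [0,0,-20]}]'

```text
time_s: 5.85
tool_pos: [0.5856, -0.1502, 0.1386]
ee_rot: [2.902, 1.199, 0.0]
force: [-3.0, -1.6, 4.7]
opening: 0.0151
grasp_force: 59.2
```

```bash
python3 m.py
```

```text
6.1
pos [ 585.6 -150.2  138.6] F [-2.98 -1.78  5.14] T [-0.437  0.519 -0.101] sd 0.06 yaw 315.03 q -44.98 open [15.2 59.1]
```

>>> move_arm --plan '[{"offset": [0,0,0],"rot": [0,0,-1.5]},{"offset": [0,0,0],"rot": [0,0,-3]}]'

```text
time_s: 6.3
tool_pos: [0.5857, -0.1503, 0.1386]
ee_rot: [2.931, 1.127, 0.001]
force: [-2.7, -2.1, 4.7]
opening: 0.0154
grasp_force: 59.2
```

```bash
python3 m.py
```

```text
6.55
pos [ 585.6 -150.2  138.6] F [-2.37 -2.04  5.5 ] T [-0.493  0.474 -0.136] sd 0.028 yaw 312.08 q -47.93 open [15.1 59. ]
```

>>> move_arm --plan '[{"offset": [0,0,0],"rot": [0,0,-1.5]},{"offset": [0,0,0],"rot": [0,0,-3]}]'

```text
time_s: 6.75
tool_pos: [0.5857, -0.1502, 0.1386]
ee_rot: [2.96, 1.051, 0.001]
force: [-2.1, -0.9, 4.7]
opening: 0.0151
grasp_force: 59.3
```

```bash
python3 m.py
```

```text
7.0
pos [ 585.6 -150.2  138.6] F [-2.61 -2.64  5.47] T [-0.434  0.522  0.048] sd 0.019 yaw 309.11 q -50.9 open [15.2 59.2]
```

>>> move_arm --plan '[{"offset": [0,0,0],"rot": [0,0,-1]},{"offset": [0,0,0],"rot": [0,0,-2]}]'

```text
time_s: 7.2
tool_pos: [0.5857, -0.1503, 0.1386]
ee_rot: [2.977, 1.0, 0.001]
force: [-2.3, -2.8, 4.2]
opening: 0.0151
grasp_force: 59.3
```

```bash
python3 m.py
```

```text
7.45
pos [ 585.6 -150.3  138.6] F [-2.83 -2.72  5.5 ] T [-0.45   0.518  0.053] sd 0.039 yaw 307.1 q -52.91 open [15.  59.3]
```

>>> move_arm --plan '[{"offset": [0,0,0],"rot": [0,0,-1]},{"offset": [0,0,0],"rot": [0,0,-2]}]'

```text
time_s: 7.65
tool_pos: [0.5856, -0.1503, 0.1386]
ee_rot: [2.995, 0.946, 0.001]
force: [-1.9, -3.2, 5.2]
opening: 0.0148
grasp_force: 59.4
```

```bash
python3 m.py
```

```text
7.9
pos [ 585.6 -150.3  138.6] F [-2.12 -2.3   5.09] T [-0.474  0.486  0.006] sd 0.044 yaw 305.08 q -54.93 open [14.9 59.2]
```

>>> move_arm --plan '[{"offset": [0,0,0],"rot": [0,0,-1.5]},{"offset": [0,0,0],"rot": [0,0,-3]}]'

```text
time_s: 8.1
tool_pos: [0.5857, -0.1503, 0.1386]
ee_rot: [3.019, 0.867, 0.001]
force: [-2.4, -2.7, 4.7]
opening: 0.015
grasp_force: 59.3
```

```bash
python3 m.py
```

```text
8.35
pos [ 585.7 -150.3  138.6] F [-2.44 -2.49  5.25] T [-0.529  0.488 -0.075] sd 0.029 yaw 302.06 q -57.95 open [15.1 59.1]
```

>>> move_arm --plan '[{"offset": [0,0,0],"rot": [0,0,-1.5]},{"offset": [0,0,0],"rot": [0,0,-3]}]'

```text
time_s: 8.55
tool_pos: [0.5857, -0.1503, 0.1386]
ee_rot: [3.04, 0.787, 0.001]
force: [-1.3, -2.7, 5.3]
opening: 0.0149
grasp_force: 59.3
```

```bash
python3 m.py
```

```text
8.8
pos [ 585.7 -150.3  138.6] F [-2.69 -2.6   5.5 ] T [-0.525  0.494 -0.047] sd 0.025 yaw 299.06 q -60.95 open [15.2 59.1]
```

>>> move_arm --plan '[{"offset": [0,0,0],"rot": [0,0,-1.5]},{"offset": [0,0,0],"rot": [0,0,-3]}]'

```text
time_s: 9.0
tool_pos: [0.5857, -0.1503, 0.1386]
ee_rot: [3.06, 0.707, 0.001]
force: [-2.0, -3.3, 5.1]
opening: 0.0147
grasp_force: 59.3
```

```bash
python3 m.py
```

```text
9.25
pos [ 585.7 -150.3  138.6] F [-2.1  -2.43  5.46] T [-0.543  0.492 -0.034] sd 0.024 yaw 296.06 q -63.95 open [15.1 59.1]
```

>>> move_arm --plan '[{"offset": [0,0,0],"rot": [0,0,-1.5]},{"offset": [0,0,0],"rot": [0,0,-3]}]'

```text
time_s: 9.45
tool_pos: [0.5857, -0.1504, 0.1386]
ee_rot: [3.077, 0.627, 0.001]
force: [-2.3, -2.0, 5.0]
opening: 0.0148
grasp_force: 59.1
```

```bash
python3 m.py
```

```text
9.7
pos [ 585.7 -150.4  138.6] F [-2.43 -2.09  5.52] T [-0.601  0.485 -0.196] sd 0.025 yaw 293.04 q -66.97 open [15.2 59. ]
```

>>> move_arm --plan '[{"offset": [0,0,0],"rot": [0,0,-1.5]},{"offset": [0,0,0],"rot": [0,0,-3]}]'

```text
time_s: 9.9
tool_pos: [0.5857, -0.1504, 0.1386]
ee_rot: [3.093, 0.546, 0.001]
force: [-2.4, -2.9, 6.0]
opening: 0.0153
grasp_force: 59.2
```

```bash
python3 m.py
```

```text
10.15
pos [ 585.7 -150.4  138.6] F [-2.87 -2.23  5.12] T [-0.575  0.484 -0.087] sd 0.023 yaw 290.05 q -69.96 open [15.1 59.1]
```

>>> move_arm --plan '[{"offset": [0,0,0],"rot": [0,0,-1]},{"offset": [0,0,0],"rot": [0,0,-2]}]'

```text
time_s: 10.35
tool_pos: [0.5857, -0.1504, 0.1386]
ee_rot: [3.102, 0.493, 0.001]
force: [-3.0, -3.4, 4.4]
opening: 0.0151
grasp_force: 59.2
```

```bash
python3 m.py
```

```text
10.6
pos [ 585.7 -150.4  138.6] F [-2.08 -2.67  5.05] T [-0.553  0.464 -0.032] sd 0.019 yaw 288.07 q -71.94 open [15.2 59.1]
```

>>> move_arm --plan '[{"offset": [0,0,0],"rot": [0,0,-1]},{"offset": [0,0,0],"rot": [0,0,-2]}]'

```text
time_s: 10.8
tool_pos: [0.5857, -0.1504, 0.1386]
ee_rot: [3.109, 0.441, 0.001]
force: [-2.1, -3.3, 5.2]
opening: 0.0149
grasp_force: 61.0
```

```bash
python3 m.py
```

```text
11.05
pos [ 585.7 -150.4  138.6] F [-2.15 -2.62  5.35] T [-0.509  0.462  0.509] sd 0.038 yaw 286.17 q -73.85 open [15.2 61. ]
```

>>> move_arm --plan '[{"offset": [0,0,0],"rot": [0,0,-1]},{"offset": [0,0,0],"rot": [0,0,-2]}]'

```text
time_s: 11.25
tool_pos: [0.5857, -0.1504, 0.1387]
ee_rot: [3.116, 0.387, 0.001]
force: [-2.1, -2.0, 4.4]
opening: 0.0154
grasp_force: 61.3
```

```bash
python3 m.py
```

```text
11.5
pos [ 585.7 -150.4  138.6] F [-2.34 -2.92  5.04] T [-0.52   0.518  0.545] sd 0.025 yaw 284.18 q -75.84 open [15.  61.3]
```

>>> move_arm --plan '[{"offset": [0,0,0],"rot": [0,0,-1]},{"offset": [0,0,0],"rot": [0,0,-2]}]'

```text
time_s: 11.7
tool_pos: [0.5857, -0.1504, 0.1386]
ee_rot: [3.122, 0.333, 0.001]
force: [-1.9, -2.9, 5.5]
opening: 0.015
grasp_force: 61.5
```

```bash
python3 m.py
```

```text
11.95
pos [ 585.7 -150.4  138.6] F [-2.15 -2.73  5.37] T [-0.491  0.491  0.574] sd 0.015 yaw 282.18 q -77.84 open [15.1 61.5]
```

>>> move_arm --plan '[{"offset": [0,0,0],"rot": [0,0,5]},{"offset": [0,0,0],"rot": [0,0,11]},{"offset": [0,0,0],"rot": [0,0,17]},{"offset": [0,0,0],"rot": [0,0,23]},{"offset": [0,0,0],"rot": [0,0,30]},{"offset": [0,0,0],"rot": [0,0,37]},{"offset": [0,0,0],"rot": [0,0,44]},{"offset": [0,0,0],"rot": [0,0,51]},{"offset": [0,0,0],"rot": [0,0,58]},{"offset": [0,0,0],"rot": [0,0,64]},{"offset": [0,0,0],"rot": [0,0,69]},{"offset": [0,0,0],"rot": [0,0,72.5]}]'

```text
time_s: 13.15
tool_pos: [0.5854, -0.1501, 0.1386]
ee_rot: [2.32, 2.117, -0.0]
force: [-2.5, -2.4, 6.0]
opening: 0.015
grasp_force: 59.2
```

```bash
python3 m.py
```

```text
13.4
pos [ 585.4 -150.1  138.6] F [-3.35 -2.09  5.68] T [-0.365  0.611  0.047] sd 0.036 yaw 354.66 q -5.34 open [15.  59.3]
```

Three clicks back from about 287°, at 354.7° now. Release and rise.

>>> move_arm --plan '[{"offset": [0,0,0],"rot": [0,0,0]},{"offset": [0,0,0],"rot": [0,0,0]},{"offset": [0,0,0],"rot": [0,0,0]},{"offset": [0,0,0],"rot": [0,0,0]},{"offset": [0,0,0],"rot": [0,0,0]},{"offset": [0,0,0],"rot": [0,0,0]},{"offset": [0,0,0],"rot": [0,0,0]},{"offset": [0,0,0],"rot": [0,0,0]}]' --jaw 1

```text
time_s: 14.2
tool_pos: [0.5854, -0.1498, 0.1383]
ee_rot: [2.326, 2.112, 0.0]
force: [0.8, 0.3, 0.1]
opening: 0.0853
grasp_force: 0.0
```

>>> move_arm --plan '[{"offset": [0,0,20],"rot": [0,0,0]},{"offset": [0,0,60],"rot": [0,0,0]},{"offset": [0,0,100],"rot": [0,0,0]},{"offset": [0,0,140],"rot": [0,0,0]},{"offset": [-50,30,140],"rot": [0,0,0]},{"offset": [-95,60,140],"rot": [0,0,0]},{"offset": [-125,95,140],"rot": [0,0,0]},{"offset": [-125,118,140],"rot": [0,0,0]},{"offset": [-125,118,140],"rot": [0,0,0]}]' --jaw 0

```text
time_s: 15.1
tool_pos: [0.4589, -0.029, 0.2786]
ee_rot: [-2.322, -2.115, -0.002]
force: [0.1, -0.2, -0.2]
opening: 0.0001
grasp_force: 0.0
```

```bash
python3 - <<'E'
from h import *
s=telemetry.read_state();print(s["tool_pos"],s["force"],s["opening"],s["time_s"])
im=viewer.camera("top");sc=viewer.camera("scene");np.save("pics/top2.npy",im);np.save("pics/scene2.npy",sc)
a=cv2.resize(im[105:205,205:330,::-1],(400,320),interpolation=cv2.INTER_CUBIC)
b=cv2.resize(sc[120:240,130:230,::-1],(384,320),interpolation=cv2.INTER_CUBIC)
cv2.imwrite("pics/c2.png",np.hstack([a,b[:320]]))
c0=np.array([.5850,-.1503])
for a in (62,85): 
  t=np.radians(a); print(a,proj("top",[[c0[0]+s*.024*np.cos(t),c0[1]+s*.024*np.sin(t),.167] for s in(1,-1)]).round(1).tolist())
E
```

```text
[ 0.45886527 -0.02904585  0.27857488] [ 0.10331947 -0.19972387 -0.19605604] 0.00013464061651858556 15.1
62 [[293.1, 148.9], [306.6, 156.2]]
85 [[292.2, 151.8], [307.5, 153.3]]
```

View pics/c2.png

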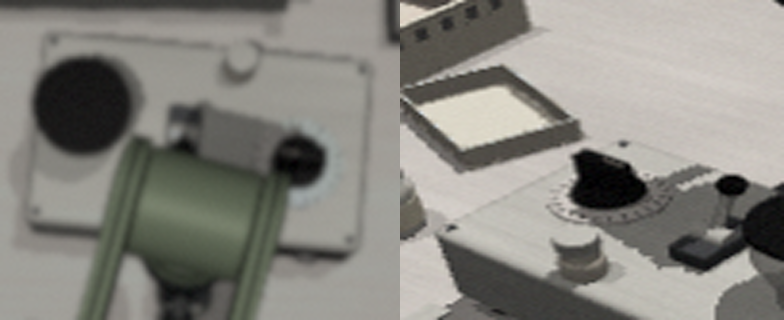

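>>> move_arm --plan '[{"offset": [30,1,-20],"rot": [0,0,0]},{"offset": [55,3,-45],"rot": [0,0,0]},{"offset": [65,3,-85],"rot": [0,0,0]},{"offset": [65,3,-113],"rot": [0,0,0]},{"offset": [65,3,-113],"rot": [0,0,0]},{"offset": [65,3,-113],"rot": [0,0,0]}]'

```text
time_s: 15.8
tool_pos: [0.5257, -0.0297, 0.1651]
ee_rot: [-2.327, -2.11, 0.001]
force: [0.8, -0.1, 0.2]
opening: -0.0002
grasp_force: 0.0
```

```bash
python3 - <<'E'
from h import *
s=telemetry.read_state();print(s["tool_pos"],s["force"],s["opening"],s["time_s"])
sc=viewer.camera("scene")
cv2.imwrite("pics/c3.png",cv2.resize(sc[120:240,150:270,::-1],(600,600),interpolation=cv2.INTER_CUBIC))
E
```

```text
[ 0.52570673 -0.02970348  0.16511501] [ 0.78286535 -0.14533986  0.18763724] -0.00017178536710609147 15.8
```

View pics/c3.png

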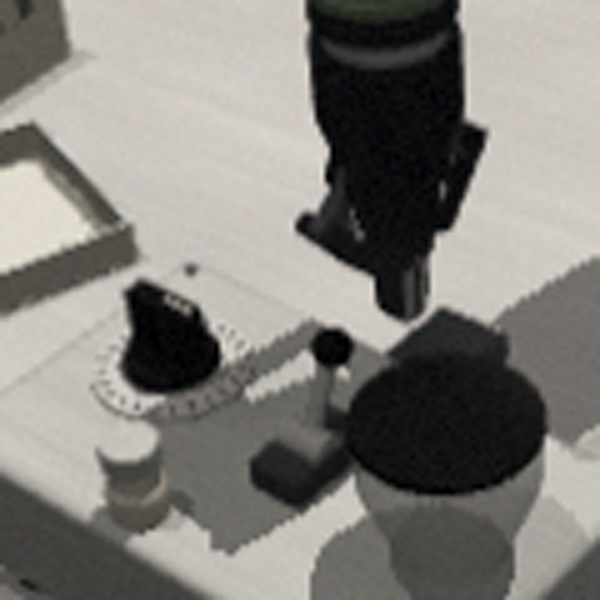

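The view shows the shut fingers in front of the lever ball (ball at (332,347), tips at (400,305)), with the dial line pointing left. Now push.

>>> move_arm --plan '[{"offset": [10,2,0],"rot": [0,0,0]},{"offset": [20,1,0],"rot": [0,0,0]},{"offset": [28,1,0],"rot": [0,0,0]},{"offset": [36,0,0],"rot": [0,0,0]},{"offset": [44,-1,0],"rot": [0,0,0]},{"offset": [52,-1,0],"rot": [0,0,0]},{"offset": [60,-2,0],"rot": [0,0,0]},{"offset": [68,-3,0],"rot": [0,0,0]},{"offset": [74,-3,0],"rot": [0,0,0]},{"offset": [74,-3,0],"rot": [0,0,0]}]'

```text
time_s: 16.85
tool_pos: [0.6005, -0.0321, 0.165]
ee_rot: [2.325, 2.111, 0.001]
force: [0.0, -0.5, -0.2]
opening: -0.0001
grasp_force: 0.0
```

```bash
python3 m.py
```

```text
17.1
pos [599.6 -31.8 165.1] F [ 0.34  0.31 -0.05] T [0.023 0.013 0.014] sd 0.04 yaw 354.46 q -5.54 open [0. 0.]
```

>>> move_arm --plan '[{"offset": [2,0,0],"rot": [0,0,0]},{"offset": [4,0,0],"rot": [0,0,0]},{"offset": [4,0,0],"rot": [0,0,0]}]'

```text
time_s: 17.4
tool_pos: [0.6032, -0.0319, 0.165]
ee_rot: [-2.326, -2.111, 0.001]
force: [-1.1, 0.2, 0.1]
opening: -0.0001
grasp_force: 0.5
```

>>> move_arm --plan '[{"offset": [2,0,0],"rot": [0,0,0]},{"offset": [4,0,0],"rot": [0,0,0]},{"offset": [4,0,0],"rot": [0,0,0]}]'

```text
time_s: 17.7
tool_pos: [0.6073, -0.0318, 0.1649]
ee_rot: [-2.326, -2.111, 0.001]
force: [-0.4, -0.0, 0.2]
opening: -0.0
grasp_force: 0.7
```

```bash
python3 - <<'E'
from h import *
s=telemetry.read_state();print(s["tool_pos"],s["force"],s["opening"],s["time_s"])
sc=viewer.camera("scene")
cv2.imwrite("pics/c4.png",cv2.resize(sc[140:240,150:250,::-1],(600,600),interpolation=cv2.INTER_CUBIC))
E
```

```text
[ 0.60730238 -0.03177155  0.16491589] [-0.39046894 -0.03013782  0.15171245] -4.090035597087032e-05 17.7
```

View pics/c4.png

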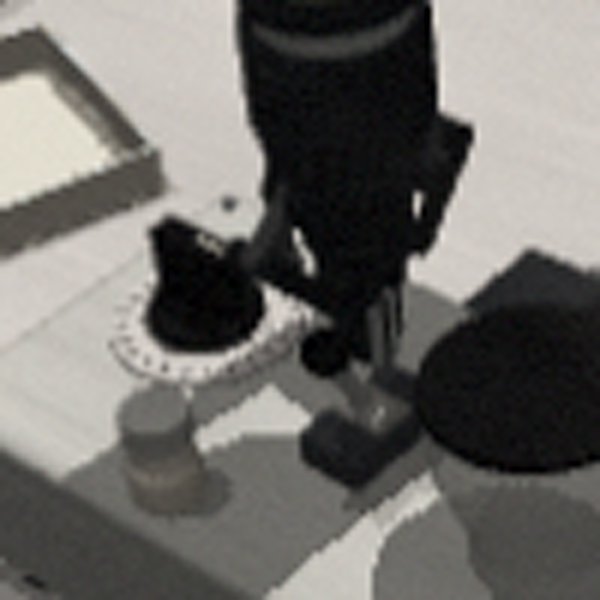

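The lever leans back now (ball at (322,350)) with the fingers behind it. Continue gently until the end is felt.

>>> move_arm --plan '[{"offset": [1.5,0,0],"rot": [0,0,0]},{"offset": [3,0,0],"rot": [0,0,0]},{"offset": [3,0,0],"rot": [0,0,0]}]'

```text
time_s: 18.05
tool_pos: [0.6104, -0.0317, 0.1651]
ee_rot: [-2.326, -2.111, -0.0]
force: [-1.1, -0.4, -0.5]
opening: -0.0
grasp_force: 0.8
```

>>> move_arm --plan '[{"offset": [1,0,0],"rot": [0,0,0]},{"offset": [2,0,0],"rot": [0,0,0]},{"offset": [2,0,0],"rot": [0,0,0]}]'

```text
time_s: 18.35
tool_pos: [0.6119, -0.0317, 0.1651]
ee_rot: [-2.325, -2.111, 0.001]
force: [-4.1, 0.2, -1.2]
opening: 0.0001
grasp_force: 1.8
```

Force is rising. One more small press to confirm the end.

>>> move_arm --plan '[{"offset": [0.5,0,0],"rot": [0,0,0]},{"offset": [1,0,0],"rot": [0,0,0]},{"offset": [1,0,0],"rot": [0,0,0]}]'

```text
time_s: 18.65
tool_pos: [0.612, -0.0317, 0.1651]
ee_rot: [-2.324, -2.11, 0.004]
force: [-7.3, 0.4, 0.3]
opening: 0.0
grasp_force: 3.2
```

Against its end. Back off, rise, and look.

>>> move_arm --plan '[{"offset": [-10,1,0],"rot": [0,0,0]},{"offset": [-40,3,10],"rot": [0,0,0]},{"offset": [-80,6,30],"rot": [0,0,0]},{"offset": [-110,10,70],"rot": [0,0,0]},{"offset": [-130,40,105],"rot": [0,0,0]},{"offset": [-140,85,115],"rot": [0,0,0]},{"offset": [-150,130,115],"rot": [0,0,0]},{"offset": [-150,175,115],"rot": [0,0,0]},{"offset": [-150,220,115],"rot": [0,0,0]},{"offset": [-150,265,115],"rot": [0,0,0]},{"offset": [-150,300,115],"rot": [0,0,0]},{"offset": [-150,300,115],"rot": [0,0,0]}]'

```text
time_s: 19.85
tool_pos: [0.4636, 0.2725, 0.2814]
ee_rot: [-2.32, -2.118, -0.008]
force: [-0.3, -0.7, 0.0]
opening: -0.0001
grasp_force: 0.0
```

```bash
python3 - <<'E'
from h import *
s=telemetry.read_state();print(s["tool_pos"],s["force"],s["time_s"])
im=viewer.camera("top");sc=viewer.camera("scene")
a=cv2.resize(im[105:205,205:330,::-1],(400,320),interpolation=cv2.INTER_CUBIC)
b=cv2.resize(sc[140:240,130:255,::-1],(400,320),interpolation=cv2.INTER_CUBIC)
cv2.imwrite("pics/c5.png",np.hstack([a,b]))
g=im.astype(float).mean(2); P=[];W=[]
for v in range(145,162):
    for u in range(290,309):
        if g[v,u]>32 and (u-299.8)**2+(v-152.5)**2<40: P.append((u,v));W.append(g[v,u]-32)
Q=plane("top",P,.167)[:,:2];W=np.array(W);c=W@Q/W.sum();e,w=np.linalg.eigh(np.cov(Q.T,aweights=W))
print(c,np.degrees(np.arctan2(w[1,1],w[0,1]))%180,np.degrees(np.arctan2(*(c-[.585,-.1503])[::-1])))
E
```

```text
[0.46357728 0.27251358 0.28138309] [-0.25731661 -0.72694493  0.01685726] 19.85
[ 0.593852   -0.15206985] 105.10295929059349 -11.306496785668328
```

View pics/c5.png

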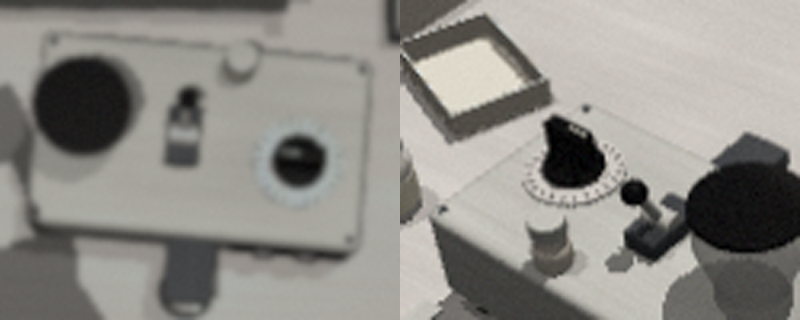

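The dial's line points to the left at (290,153), which matches the three-click setting. The lever leans fully back (ball at (189,97)), and the shaker and tray have not moved.

```bash
python3 -c "
from plant import job; print(job.job_done())"
```

```text
the job is handed in; nothing more can be done
None
```

The job is handed in: I turned the dial clockwise to its stop, turned it back three clicks and let go, then swung the clamp lever fully to the back with nothing disturbed in the last pictures; I pressed further into the stop than I meant to (about 0.57 N m measured, with noise; forced at 0.6), so I can't be sure it stayed under that limit.

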